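# Lock the sample carousel with a tapered drift

## Task

Turn the carousel (the black posts are its handles) until the amber bottle is at the loading point above the blue lock bracket, with the lug's hole about over the hole in the orange tongue. Then take the red-handled tapered drift from its holder and push it, tilted along the sloping lock axis, through the lug and the tongue until its shoulder sits flush on the lug, so that both holes are pulled into line; let go of it there. Keep every bottle and jar upright in its station and leave the other things on the bench where they are.

Things in the scene. Friction and masses are not known exactly. Their poses are not given: they have to be found in the camera images.
- carousel: Aluminium turntable on an upright axle; origin on the axle at bench height, z up. Disc 262 mm in diameter, its top 125 mm above the bench. Four stations 85 mm out along its -x, -y, +x, +y, each with a loose vessel between 10 mm high tabs. Turns about z without limit, friction about 0.3 N m, stays where left. At the start the amber bottle (station -x or -y) is 30 to 60 degrees to either side of the loading point.
- lug_a (a point): Centre of the hole's upper mouth in the lug at the carousel's -x station, 160 mm from the axle, 107.5 mm above the bench. Each of the four stations has such a lug on the rim: 64 mm wide, 12 mm thick, sloping down and outwards 30 degrees below level, its through hole 26 mm in diameter and square to it.
- lug_b (a point): The same point of the lug at the carousel's -y station.
- post (a point): Centre of the top (220 mm above the bench) of the black turning post halfway between the -x and -y stations; it starts near the loading point. Four such posts, 16 mm in diameter, 95 mm tall, stand upright on the disc 118 mm from the axle, halfway between the stations (about 2.5 N at a post turns the carousel).
- stand: Fixed stand that carries the carousel: grey foot, steel column and blue bracket legs. Origin on the axle at bench height, z up; its -x direction points from the axle to the loading point and the lock bracket (roughly towards the robot). Does not move.
- load (a point): The loading point: fixed point above the lock bracket, 85 mm from the axle towards it, at the height of the disc's top, where the underside of the amber bottle belongs.
- bracket: Blue fixed bracket under the path of the lugs, at the loading point. Origin: centre of the upper mouth of a lug's hole when a station is exactly there; z: the lock axis, 30 degrees from vertical, its upper end leaning outwards away from the axle; y level; x inwards and up the slope. Guide bars at y = +-43 mm, z = -16 to -38 mm, carry the orange tongue.
- tongue (a joint): Slide of the orange tongue in the bracket (m), along the bracket's x: 0 when its hole is in line with the lock axis; at the start it is 5 to 7.5 mm negative (outwards, down the slope); travel +-10 mm. It holds by about 3 N of friction and moves when the drift's taper pushes it.
- tongue_hole (a point): Centre of the mouth of the tongue's hole (upper face). The orange tongue is 90 x 66 x 14 mm with a through hole 26 mm in diameter, its upper face 17 mm below the bracket's origin along the lock axis (5 mm below the lug).
- drift: Round tapered steel drift, red handle, 160 mm, about 0.3 kg. Origin: centre of the shoulder's underside; z along its axis to the handle. Shoulder 42 mm diameter, z 0 to 8; handle 28 mm, z 8 to 66; shank 24 mm, z -34 to 0; taper to 8 mm at z -92; end z -94. Starts upright in the holder, shoulder on its top. Fully home, its origin is at the bracket's origin, shoulder on the lug; takes 5 to 15 N.
- holder: Fixed grey drift holder: 90 x 90 mm top, 117 mm above the bench, with a 30 mm hole, on a 130 mm square dark foot. Origin at the centre of its underside. It stands to the left or to the right of the robot's front.
- amber: Amber glass bottle with black cap, 52 mm diameter, 95 mm tall, standing loose in one of the carousel's four stations. Origin at the centre of its underside, z up.
- white_jar: White jar with blue lid, 52 mm diameter, 90 mm tall, standing loose in one of the carousel's four stations. Origin at the centre of its underside, z up.
- green_jar: Green glass jar with white lid, 52 mm diameter, 85 mm tall, standing loose in one of the carousel's four stations. Origin at the centre of its underside, z up.
- steel_can: Steel can, 52 mm diameter, 80 mm tall, standing loose in one of the carousel's four stations. Origin at the centre of its underside, z up.
- vial_rack: Fixed white rack of capped vials, 90 x 160 mm, 79 mm tall; origin at the centre of its underside. It stands in the other place, across from the drift holder.
- beaker: Empty glass beaker, 68 mm diameter, 90 mm tall, on the bench to the right of the carousel; a bystander. Origin at the centre of its underside.
- dish: White dish, 100 mm diameter, 40 mm tall, on the bench to the left of the carousel; a bystander. Origin at the centre of its underside.
Not all that is in view belongs to the job. Leave any brown or green look-alike of the drift alone.

How it is judged:
On the way, in this order (a step that is already met when the one before it is completed fails the run):
1. the carousel is turned so that the amber bottle stands at the loading point (within 13 mm), the drift not yet in (horizontal distance between amber and load below 0.013 m and distance between drift and bracket above 0.1 m), for 0.2 s.
2. the drift is fully home through lug and tongue, both pulled into line (z of drift in the frame of bracket between -0.004 and 0.004 m and distance between drift and bracket below 0.006 m and angle between the z axis of drift and the z axis of bracket, either way round below 0.12 rad and value of joint tongue between -0.003 and 0.003 m and (angle between the x axis of carousel and the x axis of stand, either way round below 0.05 rad or angle between the y axis of carousel and the x axis of stand, either way round below 0.05 rad) and horizontal distance between amber and load below 0.013 m), for 0.2 s.
At the end, for the whole second after the job is handed in: Drift released and at rest: within 4 mm of home along the lock axis (6 mm in all) and 0.12 rad of it; tongue within 3 mm of in line; a carousel station within 0.05 rad of the loading point, the amber bottle within 13 mm of it; all four vessels upright (0.15 rad) on the disc (all of step 2 and linear speed of each of drift, amber below 0.02 m/s and angle between each of amber, white_jar, green_jar, steel_can's own z axis and vertical below 0.15 rad and z of amber in the frame of carousel between 0.12 and 0.13 m and z of white_jar in the frame of carousel between 0.12 and 0.13 m and z of green_jar in the frame of carousel between 0.12 and 0.13 m and z of steel_can in the frame of carousel between 0.12 and 0.13 m); the robot touches nothing.
It fails at once if a bottle, jar or can on the carousel is tipped over (angle between any of amber, white_jar, green_jar, steel_can's own z axis and vertical above 0.5 rad).
It fails at once if the beaker or the dish is moved by more than 40 mm (distance of any of beaker, dish from where it was at the start of the episode above 0.04 m).
It also fails if it takes over 64 s, if anything falls off the work surface, if the arm or the gripper's body presses on something with over 40 N, if the wrist force passes 120 N, or if a joint passes its speed limit or range.

## Robot

A 6-joint arm with a two-finger parallel gripper is mounted at the origin on the work surface. World frame = base frame: x ahead of the robot, y to its left, z up, the work surface at z = 0. Lengths are in m, angles in rad, forces in N, time in s.
With the tool pointing down it reaches from about 0.375 to 0.925 m from the base axis. Payload 5.7 kg.
Tool frame: the origin (TCP) lies where the fingers leave the gripper's body, on its centre line; the fingertips stand 80 mm ahead of it and the grasp point (between the pads) lies 61 mm ahead of it; x points along the fingers, y is the direction in which the jaws open and shut, and the axes are right-handed (so a half turn about x gives the same grasp; the last joint's range is limited). The gripper opens to 88 mm and grips with 3 to 60 N. Pads are 20 mm wide; open, the fingers measure 115 mm over their backs; the gripper's body (75 mm by 178 mm) begins 61 mm behind the grasp point.
Start: joints at [-1.344, 0.359, 1.51, -0, 1.272, -0.115], TCP at [0.201, -0.565, 0.303] pointing down, gripper open.
Joint ranges: [-2.97, 2.97], [-1.01, 2.36], [0.21, 2.38], [-0.96, 4.11], [0.2, 2.71], [-2.98, 2.98]. Speed limits (rad/s): [2.39, 2.39, 3.14, 3.14, 3.14, 3.14].

## Interface

Orientations are given as [roll, pitch, yaw] about the fixed x, y, z axes, in that order (R = Rz(yaw) Ry(pitch) Rx(roll)).
In Python, from workcell import status, vision, arm gives the robot as it stands.
- The arm moves only by the tool carry_out, never from a script. Its argument "deltas" is a list of rows, each a list of 3 entries, a list of its own where there are three numbers: the shift along the tool's x, y, z in units of 40 mm (1.0 is 40 mm), then the turn, a rotation vector about the tool's x, y, z in degrees, then the opening, from 0 (shut) to 1 (fully open). A call has 1 to 5 rows; each row is the pose to reach, as a shift and turn from the pose commanded when the call began, along the tool's axes at that moment; what a row does not reach only later rows make up. A row lasts 1/8 s, in which the tool goes at most 62.5 mm and 10.7 degrees, less where a joint would pass 70% of its speed; a pose out of reach is approached as far as the arm can. A call with a gripper value outside its range is refused whole. The fingers move at their own pace and stop on an object; "force" is the grip in N (left out, the last holds). Time passes only in rows, so rows that repeat a pose let the fingers close. It gives the time, the measured TCP pose, the force and the opening at its end, in the units of the state.
- status.state(): the state, without advancing time (a new reading comes with each control period).
- vision.camera(name): name is "scene" or "top" or "wrist"; returns a dict with "pixels" (384x512x3 uint8, red, green, blue), "fx", "fy", "cx", "cy" (pixels), "k1" (the pictures are not rectified: a ray, as slopes to the right and down, at radius r is drawn at 1 + k1 r^2 times it, then the intrinsics apply), "pose" (4x4, takes a point from camera to world coordinates); the wrist camera has in their place "tool_from_camera" (4x4, takes a point from camera to tool coordinates, whose origin is the TCP and whose axes are the tool frame's). Camera axes: x right, y down, z forward; pixel columns grow to the right and rows downward; lengths in m; the calibration is good to about 2 mm. A picture is of the moment at which its call begins: read the wrist's pose just before it. There is no depth.
- arm.job_done(): hands the job in, once; it reports no verdict.
The state is a dict: "time_s": time; "joint_pos": joint angles; "dq": joint speeds; "joint_torque": joint torques, N m; "position": TCP position; "ee_rot": TCP orientation; "ft_force": force on the tool from outside, world axes, zero at the start; "ft_torque": the same for the moment, N m; "finger_gap": finger opening in m.
Only numpy, scipy, OpenCV 4.12 (cv2) and the standard library are available. Lean on these libraries where they do the work, as an engineer would, in place of code of your own. Each camera call takes 0.05 s, during which the arm holds its last target.

## Working session

There is one attempt and no reset: what is moved stays moved. The work goes in short steps, Python scripts to look and compute and a tool call to move; the robot and the scene stay as the last step left them, time stands still between calls to the robot, and variables do not carry over. Pictures are saved under pics/ and viewed, and the job is handed in when it is done.

Besides the shell and the picture viewer there is one more tool, called as name(argument=value, ...) on one line, values as JSON. carry_out: Moves the arm, as the interface text tells. Its arguments: {"type":"object","properties":{"deltas":{"type":"array","items":{"type":"array"}},"force":{"type":"number"}},"required":["deltas"]}

```bash
ls; mkdir -p pics; python3 - <<'E'
from workcell import status, vision, arm
import cv2,numpy as np
print(status.state())
for n in ["scene","top","wrist"]:
    c=vision.camera(n)
    cv2.imwrite(f"pics/{n}0.png",c["pixels"][:,:,::-1])
    np.savez(f"{n}0.npz",**{k:v for k,v in c.items()})
    print(n,{k:v for k,v in c.items() if k!="pixels"})
E
```

```text
pics
{'time_s': 0.0, 'joint_pos': array([-1.34409288e+00,  3.59477955e-01,  1.51140650e+00,  2.76094273e-06,
        1.27250840e+00, -1.15084672e-01]), 'dq': array([ 0.00254007, -0.00247216, -0.00090515, -0.00100859,  0.00068705,
        0.00016529]), 'joint_torque': array([ 8.53672827e-04, -5.15366399e+01, -2.70728624e+01,  6.75330707e-02,
        3.48185585e-02, -1.36064850e-04]), 'position': array([ 0.20098393, -0.5647659 ,  0.30183544]), 'ee_rot': array([-1.68734615,  1.56899613,  1.79603382]), 'ft_force': array([ 0.77612547,  0.14053372, -0.35202404]), 'ft_torque': array([ 0.00608754, -0.02144318,  0.01421927]), 'finger_gap': 0.08763036324286254}
scene {'fx': 403.89211156256937, 'fy': 403.89211156256937, 'cx': 259.6207415449009, 'cy': 196.39212171806872, 'k1': -0.11139578580553774, 'pose': array([[-0.82168177,  0.44589954, -0.35498264,  0.99105018],
       [ 0.569867  ,  0.65316148, -0.4986298 ,  0.58080783],
       [ 0.00952219, -0.61200791, -0.79079431,  1.15433759],
       [ 0.        ,  0.        ,  0.        ,  1.        ]])}
top {'fx': 361.29755683618225, 'fy': 361.29755683618225, 'cx': 252.6142806804831, 'cy': 195.44434412133236, 'k1': 0.022322092120033336, 'pose': array([[-0.01797294, -0.99664557,  0.07984091,  0.46023621],
       [-0.99933144,  0.02044924,  0.03030669, -0.04552814],
       [-0.03183771, -0.07924284, -0.99634679,  1.04614228],
       [ 0.        ,  0.        ,  0.        ,  1.        ]])}
wrist {'fx': 311.90660264308804, 'fy': 311.90660264308804, 'cx': 253.32083256825217, 'cy': 194.3507140241629, 'k1': -0.08346226606311419, 'tool_from_camera': array([[-6.13965349e-04, -2.61623612e-01,  9.65169782e-01,
        -8.05987191e-02],
       [ 9.99999725e-01, -5.62188211e-04,  4.83731959e-04,
         2.07082158e-04],
       [ 4.16051370e-04,  9.65169814e-01,  2.61623885e-01,
        -7.08231818e-02],
       [ 0.00000000e+00,  0.00000000e+00,  0.00000000e+00,
         1.00000000e+00]])}
```

View pics/scene0.png

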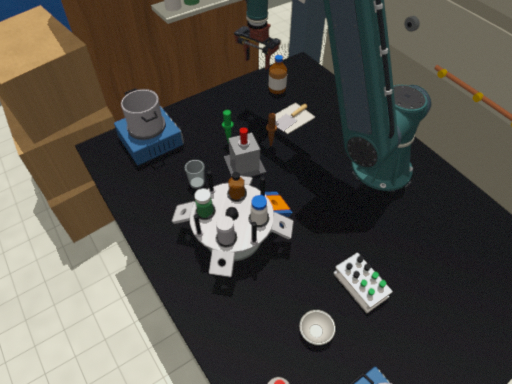

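View pics/top0.png

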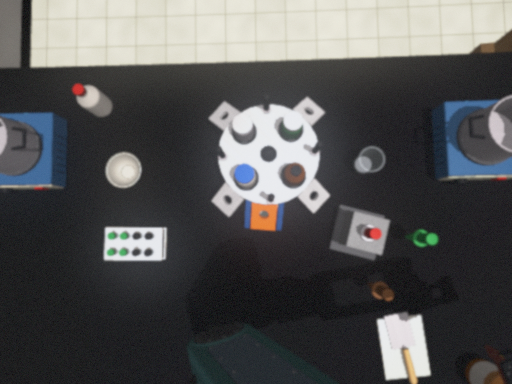

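View pics/wrist0.png

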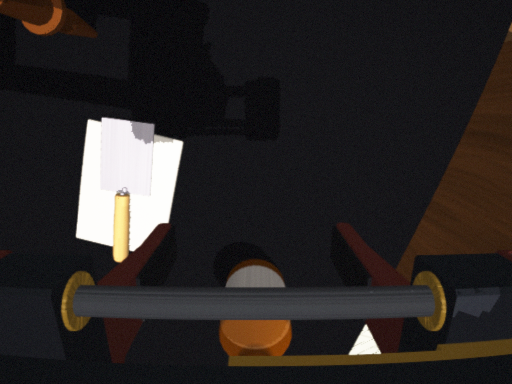

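The top view shows the axle near (268,153), amber near (293,175), tongue near (264,216), drift near (372,233). I'll enlarge these.

```bash
cat > h.py <<'E'
from workcell import status, vision, arm
import cv2,numpy as np
from scipy.spatial.transform import Rotation as R
def toR(rpy): return R.from_euler('xyz',rpy).as_matrix()
def load(n): 
    d=np.load(n); return {k:d[k] for k in d.files}
def campose(c,st=None):
    if 'pose' in c: return c['pose']
    T=np.eye(4); T[:3,:3]=toR(st['ee_rot']); T[:3,3]=st['position']; return T@c['tool_from_camera']
def proj(c,P,st=None):
    T=np.linalg.inv(campose(c,st)); P=np.atleast_2d(P)
    q=P@T[:3,:3].T+T[:3,3]; s=q[:,:2]/q[:,2:]; s=s*(1+c['k1']*(s**2).sum(1,keepdims=True))
    return s*[c['fx'],c['fy']]+[c['cx'],c['cy']]
def ray(c,uv,st=None):
    d=(np.array(uv,float)-[c['cx'],c['cy']])/[c['fx'],c['fy']]; s=d.copy()
    for _ in range(20): s=d/(1+c['k1']*(s@s))
    T=campose(c,st); return T[:3,3],T[:3,:3]@np.r_[s,1]
def atz(c,uv,z,st=None):
    o,d=ray(c,uv,st); return o+d*(z-o[2])/d[2]
def crop(img,x,y,w,h,k,name):
    cv2.imwrite(name,cv2.resize(img[y:y+h,x:x+w,::-1],None,fx=k,fy=k,interpolation=cv2.INTER_CUBIC))
def shot(n,name):
    st=status.state(); c=vision.camera(n); c=dict(c); c['st_p']=st['position'];c['st_r']=st['ee_rot']; np.savez(name,**c); return st,c
E
python3 - <<'E'
from h import *
c=load('top0.npz'); crop(c['pixels'],200,85,200,180,4,'pics/top0a.png')
c=load('scene0.npz'); crop(c['pixels'],165,110,140,170,4,'pics/scene0a.png')
E
```

```text
(no output)
```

View pics/top0a.png

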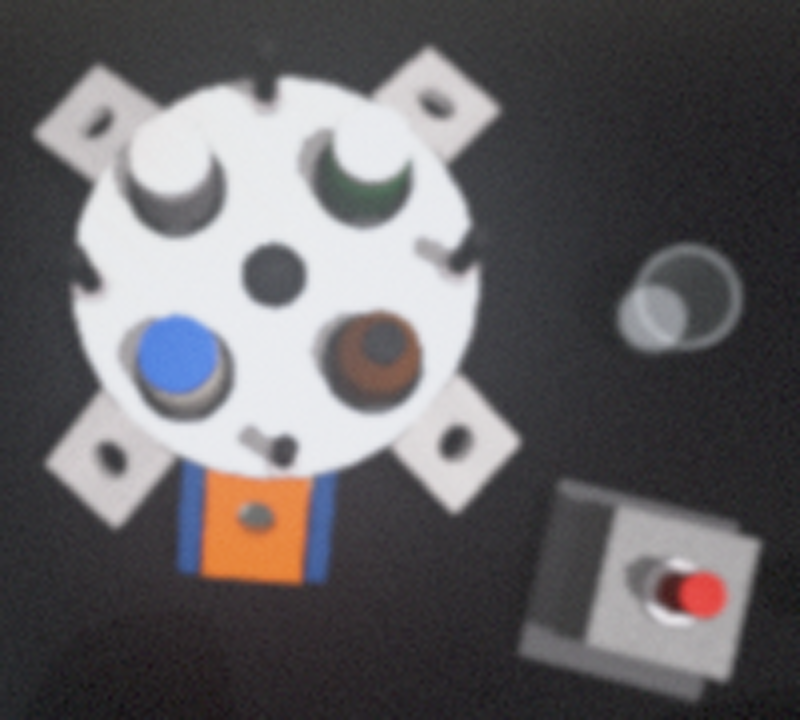

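View pics/scene0a.png

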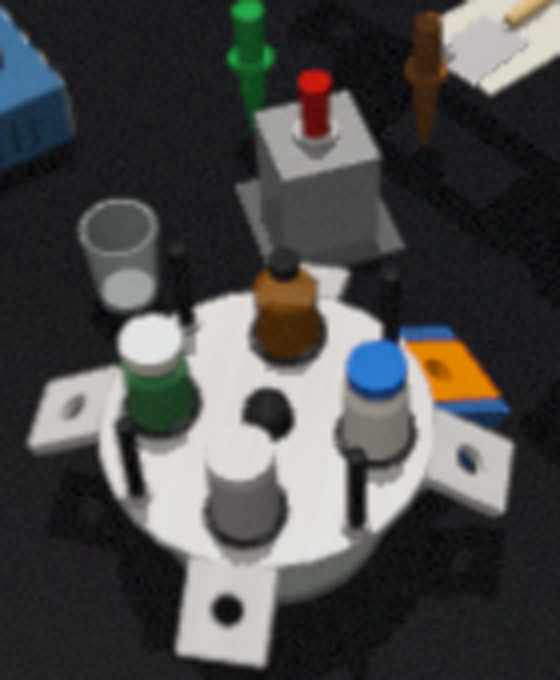

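```bash
cat > fit.py <<'E'
from h import *
from scipy.optimize import least_squares
t=load('top0.npz'); s=load('scene0.npz')
o=lambda u,v,x,y:np.array([(u+.5)/4-.5+x,(v+.5)/4-.5+y])
T=lambda u,v:o(u,v,200,85); S=lambda u,v:o(u,v,165,110)
# lugs k: 0 amber(right-near) 1 green 2 can 3 white, going ccw? 
lt={0:T(457,442),1:T(436,103),2:T(97,122),3:T(112,458)}
ls={1:S(75,406),2:S(227,610),3:S(470,459)}
def model(p):
    cx,cy,th,phi,q,dx,dy,hx,hy=p[:9]; r=[]
    def lug(k): a=th+k*np.pi/2; return np.array([cx+.16*np.cos(a),cy+.16*np.sin(a),.1075])
    for cam,L in((t,lt),(s,ls)):
        off=p[9:11] if cam is t else p[11:13]
        for k,u in L.items(): r+=list(proj(cam,lug(k))[0]+off-u)
        rad=.1515-.866*q; P=np.array([cx+rad*np.cos(phi),cy+rad*np.sin(phi),.0928+.5*q])
        r+=list(proj(cam,P)[0]+off-(T(257,517) if cam is t else S(438,370)))
        D=np.array([dx,dy,.183])
        r+=list(proj(cam,D)[0]+off-(T(704,595) if cam is t else S(315,81)))
    r+=list(p[9:13]/1.0)
    return np.array(r)
p0=[.6,-.05,np.radians(225),np.pi,-.006,.38,-.35,0,0,0,0,0,0]
f=least_squares(model,p0)
p=f.x; print(np.round(p,4),'th',np.degrees(p[2]),'phi',np.degrees(p[3])%360)
print(np.round(f.fun,2))
E
python3 fit.py
```

```text
[ 6.41900e-01 -5.97000e-02  3.95530e+00  3.04510e+00 -4.40000e-03
  4.34200e-01 -3.06100e-01  4.35138e+01  4.68888e+01  1.38900e-01
 -9.62000e-02  2.06500e-01  1.55300e-01] th 226.62019929339934 phi 174.4705684862977
[ 0.22  0.31  0.41 -0.31 -0.23 -0.31 -0.51  0.52 -0.08 -0.05  0.05 -0.07
 -0.63  0.03  0.05  0.05  0.2  -0.07  0.05 -0.19  0.13  0.01  0.14 -0.1
  0.21  0.16]
```

```bash
cat >> h.py <<'E'
def mk(xa,ya):
    xa=np.array(xa,float);xa/=np.linalg.norm(xa); ya=np.array(ya,float); ya-=xa*(xa@ya); ya/=np.linalg.norm(ya)
    return np.c_[xa,ya,np.cross(xa,ya)]
def delta(pos,Rm,st=None):
    st=st or status.state(); R0=toR(st['ee_rot'])
    return np.round(R0.T@(np.array(pos)-st['position'])/.04,3), np.round(np.degrees(R.from_matrix(R0.T@Rm).as_rotvec()),2)
C=np.array([.6419,-.0597]); PHI=np.radians(174.47); TH=np.radians(226.62)
E
python3 - <<'E'
from h import *
st=status.state(); print(toR(st['ee_rot']).round(3)); 
t=load('top0.npz'); 
print(atz(t,[(285.5)/4-.5+200,450.5/4-.5+85],.22))
a=TH-np.pi/4; P=C+.118*np.array([np.cos(a),np.sin(a)]); print('post',P)
for s in(1,-1):
    y=s*np.array([-np.sin(a),np.cos(a),0]); 
    Rm=mk([0,0,-1],y)
    print(s,'above',delta([*P,.32],Rm),'down',delta([*P,.256],Rm))
E
```

```text
[[-0.     0.335 -0.942]
 [ 0.001 -0.942 -0.335]
 [-1.    -0.001 -0.   ]]
[ 0.52171889 -0.06216441  0.22      ]
post [ 0.52394716 -0.06303593]
1 above (array([ -0.435,  -9.115, -11.812]), array([17.96,  0.  ,  0.08])) down (array([  1.165,  -9.113, -11.812]), array([17.96,  0.  ,  0.08]))
-1 above (array([ -0.435,  -9.115, -11.812]), array([-1.6204e+02, -1.1000e-01,  0.0000e+00])) down (array([  1.165,  -9.113, -11.812]), array([-1.6204e+02, -1.1000e-01,  0.0000e+00]))
```

carry_out(deltas=[[[-1.2,0,0],[0,0,0],0.5],[[-1.2,-1.5,-2],[-11,0,0],0.5],[[-1.2,-3,-4],[-22,0,0],0.5],[[-1.2,-4,-5],[-33,0,0],0.5],[[-1.2,-5,-6],[-44,0,0],0.5]])

```text
time_s: 0.78
position: [0.3315, -0.35, 0.3505]
ee_rot: [2.729, 1.57, 0.685]
ft_force: [0.8, -0.0, 1.2]
finger_gap: 0.0446
```

```bash
cat > d1.py <<'E'
from h import *
import sys
st=status.state(); print(st['time_s'],st['position'],st['joint_pos'].round(2))
a=TH-np.pi/4; P=C+.118*np.array([np.cos(a),np.sin(a)])
Rm=mk([0,0,-1],-np.array([-np.sin(a),np.cos(a),0]))
print('above',delta([*P,.32],Rm),'down',delta([*P,.256],Rm))
E
python3 d1.py
```

```text
0.775 [ 0.33145983 -0.35002861  0.35051217] [-0.96  0.14  1.69  0.    1.31 -0.48]
above (array([ 0.765,  1.012, -8.579]), array([-1.1874e+02, -0.0000e+00, -2.0000e-02])) down (array([ 2.365,  1.012, -8.579]), array([-1.1874e+02, -0.0000e+00, -2.0000e-02]))
```

carry_out(deltas=[[[0,0.2,-1.4],[-11,0,0],0.5],[[0,0.4,-2.8],[-22,0,0],0.5],[[0,0.6,-4.2],[-33,0,0],0.5],[[0,0.8,-5.6],[-44,0,0],0.5],[[0,1,-7],[-55,0,0],0.5]])

```text
time_s: 1.4
position: [0.4961, -0.12, 0.3506]
ee_rot: [-0.669, 1.571, -1.775]
ft_force: [0.9, -1.2, -0.2]
finger_gap: 0.0442
```

```bash
python3 d1.py
```

```text
1.4 [ 0.4960616  -0.12001887  0.35062012] [-0.37  0.19  1.63 -0.    1.32 -0.84]
above (array([ 0.765,  1.262, -0.961]), array([-64.99,   0.  ,   0.  ])) down (array([ 2.365,  1.262, -0.961]), array([-64.99,   0.  ,   0.  ]))
```

carry_out(deltas=[[[0,0.3,-0.2],[-11,0,0],0.5],[[0,0.6,-0.4],[-22,0,0],0.5],[[0,0.9,-0.6],[-33,0,0],0.5],[[0,1.1,-0.8],[-44,0,0],0.5],[[0,1.26,-0.96],[-55,0,0],0.5]])

```text
time_s: 2.02
position: [0.5235, -0.0644, 0.3503]
ee_rot: [2.882, 1.57, 2.714]
ft_force: [0.1, -0.5, -0.0]
finger_gap: 0.0438
```

```bash
python3 d1.py; python3 - <<'E'
from h import *
st,c=shot('wrist','w1.npz'); cv2.imwrite('pics/w1.png',c['pixels'][:,:,::-1])
a=TH-np.pi/4
for k in range(4):
    P=C+.118*np.array([np.cos(a+k*np.pi/2),np.sin(a+k*np.pi/2)]); print(proj(c,[*P,.22],st).round(1))
    P=C+.16*np.array([np.cos(TH+k*np.pi/2),np.sin(TH+k*np.pi/2)]); print(' lug',proj(c,[*P,.1075],st).round(1))
E
```

```text
2.025 [ 0.52347641 -0.06443276  0.35034374] [-0.25  0.21  1.6   0.    1.33 -1.66]
above (array([0.759, 0.036, 0.006]), array([-11.26,  -0.04,  -0.02])) down (array([2.359, 0.036, 0.008]), array([-11.26,  -0.04,  -0.02]))
[[256.2 214.4]]
 lug [[154.6 204.3]]
[[148.2 366.4]]
 lug [[204.6 366.5]]
[[303.2 440.4]]
 lug [[377.5 337.5]]
[[424.  320.1]]
 lug [[361.  164.3]]
```

View pics/w1.png

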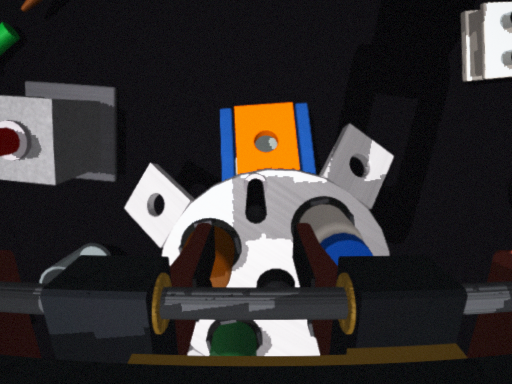

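The wrist view confirms the post at (256,214) and the lugs at (156,204) and (358,167), within about 3 px of prediction. I'll descend and grip the post.

carry_out(deltas=[[[0.8,0.04,0],[-11,0,0],0.5],[[1.6,0.04,0],[-11,0,0],0.5],[[2.36,0.04,0],[-11,0,0],0.5],[[2.36,0.04,0],[-11,0,0],0.2],[[2.36,0.04,0],[-11,0,0],0.2]], force=6)

```text
time_s: 2.7
position: [0.5243, -0.0637, 0.2571]
ee_rot: [-0.189, 1.57, -0.173]
ft_force: [0.2, 0.4, -0.1]
finger_gap: 0.0273
```

carry_out(deltas=[[[0,0,0],[0,0,0],0.0],[[0,0,0],[0,0,0],0.0],[[0,0,0],[0,0,0],0.0]], force=6)

```text
time_s: 3.08
position: [0.5246, -0.0635, 0.2576]
ee_rot: [-0.159, 1.568, -0.142]
ft_force: [-0.1, 1.0, 6.9]
finger_gap: 0.0159
```

```bash
python3 - <<'E'
from h import *
st=status.state(); print(st['position'],st['ft_force'],st['joint_pos'].round(2))
p0=C+.118*np.array([np.cos(TH-np.pi/4),np.sin(TH-np.pi/4)])
for d in np.arange(5,56,5).tolist()+[52.15]:
    a=TH-np.pi/4-np.radians(d); P=C+.118*np.array([np.cos(a),np.sin(a)])
    Rm=mk([0,0,-1],-np.array([-np.sin(a),np.cos(a),0]))
    R0=toR(st['ee_rot']);print(d,(R0.T@np.r_[P-p0,0]/.04).round(2),delta(st['position'],Rm)[1])
E
```

```text
[ 0.52463137 -0.0635155   0.25764107] [-0.05125092  1.03503591  6.92931239] [-0.25  0.3   1.72  0.    1.11 -1.84]
5 [-0.    0.26  0.01] [4.36 0.15 0.02]
10 [-0.    0.51  0.04] [9.36 0.15 0.01]
15 [-0.    0.76  0.09] [1.436e+01 1.500e-01 1.000e-02]
20 [0.   1.01 0.17] [19.36  0.15 -0.  ]
25 [0.   1.25 0.26] [ 2.436e+01  1.500e-01 -1.000e-02]
30 [0.   1.48 0.38] [ 2.936e+01  1.500e-01 -1.000e-02]
35 [0.   1.7  0.51] [ 3.436e+01  1.500e-01 -2.000e-02]
40 [0.   1.9  0.67] [ 3.936e+01  1.500e-01 -3.000e-02]
45 [0.   2.1  0.84] [ 4.436e+01  1.500e-01 -4.000e-02]
50 [0.   2.27 1.03] [ 4.936e+01  1.500e-01 -4.000e-02]
55 [0.   2.43 1.23] [ 5.436e+01  1.500e-01 -5.000e-02]
52.15 [0.   2.34 1.11] [ 5.151e+01  1.500e-01 -4.000e-02]
```

carry_out(deltas=[[[0,0.13,0],[2,0,0],0.0],[[0,0.36,0.02],[6.5,0,0],0.0],[[0,0.61,0.06],[11.5,0,0],0.0],[[0,0.86,0.12],[16.5,0,0],0.0],[[0,1.01,0.17],[19.4,0,0],0.0]])

```text
time_s: 3.7
position: [0.5304, -0.0233, 0.2576]
ee_rot: [-0.481, 1.568, -0.804]
ft_force: [-1.3, -2.0, 7.4]
finger_gap: 0.0159
```

```bash
cat > d2.py <<'E'
from h import *
st=status.state(); p=st['position']; print(p,st['ft_force'],st['joint_pos'].round(2))
a0=np.arctan2(*(p[:2]-C)[::-1]); print('hand angle',np.degrees(a0)%360,'r',np.linalg.norm(p[:2]-C),'target',np.degrees(PHI-np.pi/4))
for a in np.arange(a0,PHI-np.pi/4-.001,-np.radians(5)).tolist()[1:]+[PHI-np.pi/4] if a0>0 else np.arange(a0+2*np.pi,PHI-np.pi/4-.001,-np.radians(5)).tolist()[1:]+[PHI-np.pi/4]:
    P=C+.118*np.array([np.cos(a),np.sin(a)])
    Rm=mk([0,0,-1],-np.array([-np.sin(a),np.cos(a),0]))
    print(np.degrees(a).round(1),*delta([*P,p[2]],Rm))
E
python3 d2.py
```

```text
[ 0.53038089 -0.0233035   0.25758892] [-1.2910854  -2.01931759  7.43235682] [-0.17  0.31  1.72 -0.    1.12 -1.42]
hand angle 161.9248695052699 r 0.11730821603444676 target 129.47
156.9 [-0.     0.257 -0.008] [4.56 0.12 0.06]
151.9 [-0.001  0.512  0.024] [9.56 0.13 0.05]
146.9 [-0.001  0.764  0.077] [14.56  0.13  0.05]
141.9 [-1.00e-03  1.01e+00  1.53e-01] [19.56  0.13  0.04]
136.9 [-1.000e-03  1.249e+00  2.500e-01] [24.56  0.13  0.04]
131.9 [-1.000e-03  1.478e+00  3.670e-01] [29.56  0.14  0.03]
129.5 [-1.000e-03  1.586e+00  4.310e-01] [3.202e+01 1.400e-01 3.000e-02]
```

carry_out(deltas=[[[0,0.257,0.0],[4.5,0,0],0.0],[[0,0.512,0.03],[9.5,0,0],0.0],[[0,0.764,0.08],[14.5,0,0],0.0],[[0,1.01,0.155],[19.5,0,0],0.0],[[0,1.13,0.2],[22,0,0],0.0]])

```text
time_s: 4.32
position: [0.5528, 0.0169, 0.2576]
ee_rot: [0.054, 1.568, -0.652]
ft_force: [-1.2, -3.0, 5.4]
finger_gap: 0.0159
```

```bash
python3 d2.py
```

```text
[0.55278454 0.01694084 0.25757218] [-1.1689034  -2.9975026   5.43588892] [-0.09  0.34  1.67 -0.    1.13 -0.96]
hand angle 139.30389657781245 r 0.11753886107162295 target 129.47
134.3 [0.    0.257 0.001] [ 5.2   0.17 -0.02]
129.5 [0.    0.504 0.034] [10.03  0.17 -0.02]
```

carry_out(deltas=[[[0,0.257,0.0],[5,0,0],0.0],[[0,0.45,0.025],[9,0,0],0.0],[[0,0.505,0.034],[10,0,0],0.0],[[0,0.505,0.034],[10,0,0],0.0],[[0,0.505,0.034],[10,0,0],0.0]])

```text
time_s: 4.95
position: [0.5673, 0.0313, 0.2576]
ee_rot: [0.569, 1.567, -0.31]
ft_force: [3.6, -2.3, 4.5]
finger_gap: 0.0158
```

```bash
python3 d2.py; python3 - <<'E'
from h import *
st,c=shot('top','t2.npz'); crop(c['pixels'],200,85,200,180,4,'pics/t2.png')
st,c=shot('scene','s2.npz'); crop(c['pixels'],165,110,140,170,4,'pics/s2.png')
E
```

```text
[0.56727024 0.03126392 0.2575516 ] [ 3.56022005 -2.34473063  4.4971907 ] [-0.07  0.36  1.64 -0.    1.14 -0.76]
hand angle 129.36656723764014 r 0.11766067630845055 target 129.47
129.5 [-0.    -0.005 -0.009] [ 0.17  0.19 -0.12]
```

View pics/t2.png

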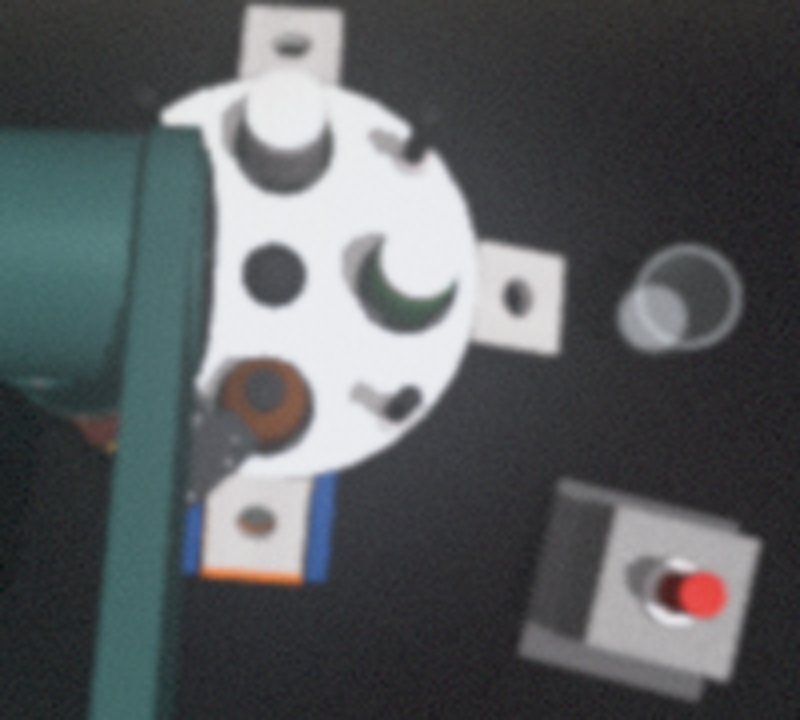

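View pics/s2.png

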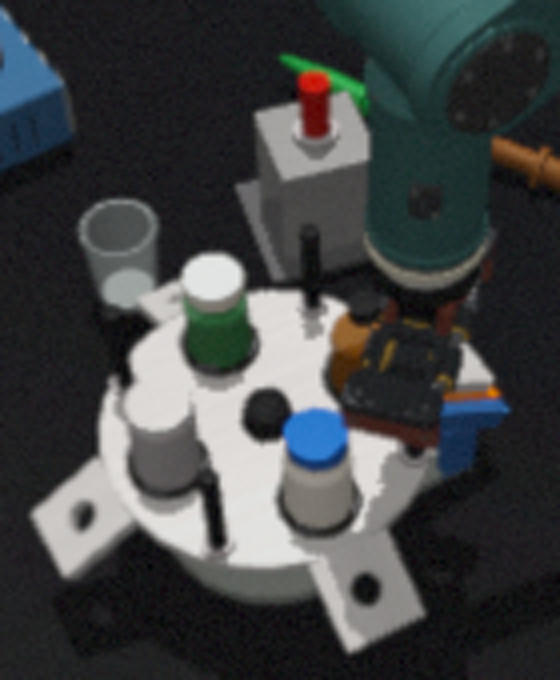

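```bash
python3 - <<'E'
from h import *
c=load('t2.npz')
for u in [(292,44),(518,298),(257,521)]:
    P=atz(c,[(u[0]+.5)/4-.5+200,(u[1]+.5)/4-.5+85],.1075); d=P[:2]-C; print(P,np.degrees(np.arctan2(d[1],d[0])),np.linalg.norm(d))
u=(263,388); print(atz(c,[(u[0]+.5)/4-.5+200,(u[1]+.5)/4-.5+85],.22), C+.085*np.array([np.cos(PHI),np.sin(PHI)]))
cv2.imwrite('pics/t2f.png',c['pixels'][:,:,::-1])
E
```

```text
[ 0.8003245  -0.07493405  0.1075    ] -5.492655986608305 0.15915526595825513
[ 0.62634528 -0.21824758  0.1075    ] -95.60321965728669 0.15930877579113165
[ 0.48430729 -0.04528219  0.1075    ] 174.77268843907768 0.15825086672037306
[ 0.55770504 -0.05032065  0.22      ] [ 0.5572956  -0.05150881]
```

View pics/t2f.png

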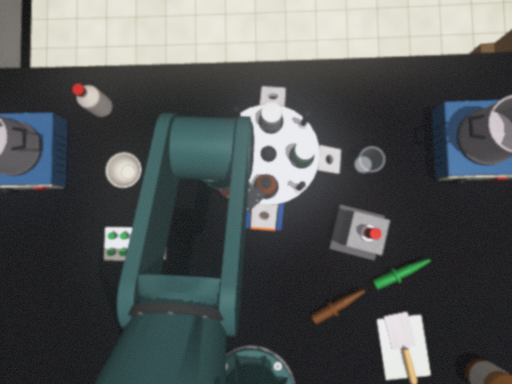

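The carousel is at 174.4–174.8°, against a target of 174.5°. The look-alikes now lie on the bench; they may have tipped over on their own, since the wrist showed no contact force. Releasing the post.

carry_out(deltas=[[[0,0,0],[0,0,0],0.4],[[0,0,0],[0,0,0],0.4],[[-0.5,0,0],[0,0,0],0.45],[[-1.8,0,0],[0,0,0],0.45],[[-3,0,0],[0,0,0],0.45]])

```text
time_s: 5.68
position: [0.5652, 0.0322, 0.377]
ee_rot: [-2.543, 1.569, 2.861]
ft_force: [0.5, -0.1, 0.2]
finger_gap: 0.0394
```

```bash
python3 - <<'E'
from h import *
st,c=shot('wrist','w3.npz'); cv2.imwrite('pics/w3.png',c['pixels'][:,:,::-1])
u=np.array([np.cos(PHI),np.sin(PHI)]);B=np.r_[C+.16*u,.1075]; print(B,proj(c,B,st))
D=np.array([.4342,-.3061])
cand={}
for n,y in (('y-',[0,-1,0]),('y+',[0,1,0]),('x+',[1,0,0]),('x-',[-1,0,0])):
    print(n,delta([*D,.34],mk([0,0,-1],y)))
print(st['position'],st['joint_pos'].round(2))
E
```

```text
[ 0.48264466 -0.04428129  0.1075    ] [[157.21421044 180.19359519]]
y- (array([ 1.074, -7.972,  4.377]), array([129.61,  -0.26,  -0.57]))
y+ (array([ 1.074, -7.972,  4.377]), array([-50.39,   0.47,  -0.22]))
x+ (array([ 1.074, -7.972,  4.377]), array([39.61,  0.18, -0.48]))
x- (array([ 1.074, -7.972,  4.377]), array([-140.39,    0.61,    0.23]))
[0.56524952 0.03217412 0.37695601] [-0.07  0.25  1.48  0.    1.41 -0.76]
```

View pics/w3.png

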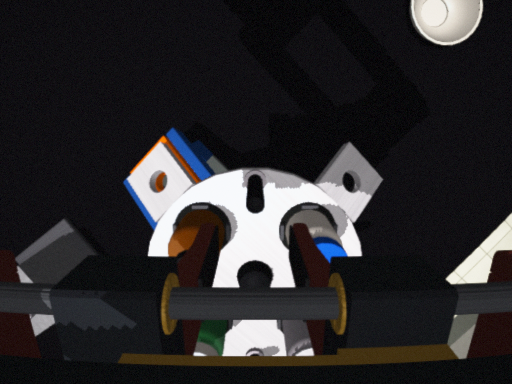

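carry_out(deltas=[[[0,-1.2,0.7],[-9,0,0],0.6],[[0,-2.6,1.4],[-18,0,0],0.8],[[0,-4.0,2.2],[-27,0,0],0.8],[[0,-5.4,3.0],[-36,0,0],0.8],[[0,-6.8,3.7],[-45,0,0],0.8]])

```text
time_s: 6.35
position: [0.4525, -0.2501, 0.3758]
ee_rot: [2.017, 1.57, 1.925]
ft_force: [0.2, -0.9, 0.7]
finger_gap: 0.07
```

```bash
cat > d4.py <<'E'
from h import *
u=np.array([np.cos(PHI),np.sin(PHI),0]); by=np.cross([0,0,1],-u); bz=.5*u+np.array([0,0,.8660]); B=np.r_[C+.16*u[:2],.1075]
D=np.array([.4342,-.3061])
if __name__=='__main__':
    st,c=shot('wrist','w4.npz'); cv2.imwrite('pics/w4.png',c['pixels'][:,:,::-1])
    print('drift top px',proj(c,[*D,.183],st),'shoulder',proj(c,[*D,.125],st))
    print(st['position'],st['joint_pos'].round(2))
    Rm=mk([0,0,-1],by); print(delta([*D,.30],Rm,st),delta([*D,.223],Rm,st))
E
python3 d4.py
```

```text
drift top px [[189.84731294 177.8494702 ]] shoulder [[200.40569282 166.52711954]]
[ 0.45252045 -0.25005649  0.37576512] [-0.64  0.18  1.58  0.    1.38 -2.12]
(array([ 1.893, -1.439, -0.326]), array([ 0.25, -0.02, -0.04])) (array([ 3.818, -1.44 , -0.326]), array([ 0.25, -0.02, -0.04]))
```

View pics/w4.png

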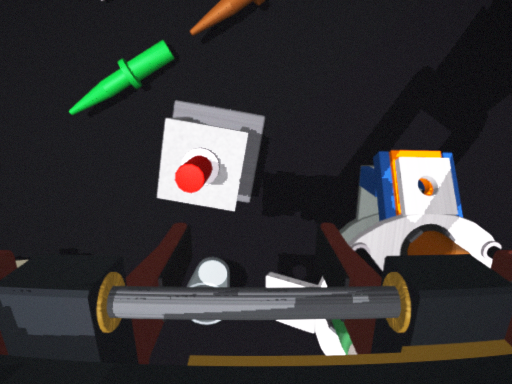

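The red handle top is at (190,178), as predicted, so I'll descend and grasp it.

carry_out(deltas=[[[0.5,-0.7,-0.16],[0,0,0],0.8],[[1.2,-1.44,-0.33],[0,0,0],0.8],[[2.2,-1.44,-0.33],[0,0,0],0.8],[[3.2,-1.44,-0.33],[0,0,0],0.8],[[3.82,-1.44,-0.33],[0,0,0],0.8]])

```text
time_s: 7.02
position: [0.4339, -0.3036, 0.221]
ee_rot: [2.395, 1.567, 2.296]
ft_force: [-0.5, -0.4, 0.9]
finger_gap: 0.0702
```

carry_out(deltas=[[[0,0,0],[0,0,0],0.3],[[0,0,0],[0,0,0],0.2],[[0,0,0],[0,0,0],0.2],[[0,0,0],[0,0,0],0.2],[[0,0,0],[0,0,0],0.2]], force=40)

```text
time_s: 7.65
position: [0.4353, -0.3053, 0.2243]
ee_rot: [-0.769, 1.569, -0.867]
ft_force: [0.3, -0.7, 3.5]
finger_gap: 0.0275
```

```bash
python3 - <<'E'
from d4 import *
st=status.state(); print(st['position'],st['ft_force'],st['ft_torque'],st['joint_pos'].round(2),st['finger_gap'])
Rm=mk([0,0,-1],by); print(delta([*D,.223],Rm,st)); Rt=mk(-bz,by)
h=st['position'][2]-.117
for e in(.13,.10,0): print(e,delta(B+bz*(h+e),Rt,st), B+bz*(h+e))
E
```

```text
[ 0.4352908  -0.30534562  0.22430016] [ 0.32328074 -0.74168116  3.49705378] [-0.06416033 -0.10236149  0.00881137] [-0.74  0.35  1.75 -0.    1.04 -2.21] 0.027457549222115477
(array([ 0.032, -0.021, -0.025]), array([-0.07,  0.09,  0.08]))
0.13 (array([-2.231,  6.604, -2.422]), array([ -0.05, -29.91,   0.1 ])) [ 0.36454679 -0.03284735  0.31300194]
0.1 (array([-1.581,  6.605, -2.048]), array([ -0.05, -29.91,   0.1 ])) [ 0.37947698 -0.03429285  0.28702194]
0 (array([ 0.586,  6.61 , -0.801]), array([ -0.05, -29.91,   0.1 ])) [ 0.42924428 -0.0391112   0.20042194]
```

carry_out(deltas=[[[-0.7,0,0],[0,0,0],0.2],[[-1.7,0,0],[0,0,0],0.2],[[-2.8,0,0],[0,0,0],0.2],[[-3.3,0.3,0],[0,0,0],0.2],[[-3.6,1,0],[0,-5,0],0.2]], force=50)

```text
time_s: 8.28
position: [0.4396, -0.2654, 0.3682]
ee_rot: [-0.006, 1.481, -0.105]
ft_force: [0.6, 1.2, -4.5]
finger_gap: 0.0276
```

```bash
cat > d5.py <<'E'
from d4 import *
st=status.state(); print(st['time_s'],st['position'],st['ft_force'].round(1),st['joint_pos'].round(2),st['finger_gap'])
Rt=mk(-bz,by); H=.2243-.117
for e in(.13,.11,.10,.05,0): print(e,delta(B+bz*(H+e),Rt,st))
E
python3 d5.py
```

```text
8.275 [ 0.43962329 -0.26542911  0.36819881] [ 0.6  1.2 -4.5] [-0.71  0.14  1.65  0.05  1.28 -2.19] 0.027550420873785654
0.13 (array([ 1.153,  5.603, -2.552]), array([ -0.09, -24.87,   0.06]))
0.11 (array([ 1.607,  5.604, -2.342]), array([ -0.09, -24.87,   0.06]))
0.1 (array([ 1.834,  5.604, -2.236]), array([ -0.09, -24.87,   0.06]))
0.05 (array([ 2.968,  5.606, -1.711]), array([ -0.09, -24.87,   0.06]))
0 (array([ 4.102,  5.608, -1.185]), array([ -0.09, -24.87,   0.06]))
```

carry_out(deltas=[[[0,1.1,-0.5],[0,-5,0],0.2],[[0,2.3,-1.0],[0,-10,0],0.2],[[0.2,3.5,-1.6],[0,-15,0],0.2],[[0.5,4.6,-2.1],[0,-20,0],0.2],[[1.0,5.6,-2.55],[0,-24.9,0],0.2]])

```text
time_s: 8.9
position: [0.3612, -0.0309, 0.318]
ee_rot: [0.002, 1.047, -0.097]
ft_force: [0.5, 0.8, -4.8]
finger_gap: 0.0276
```

```bash
python3 d5.py
```

```text
8.9 [ 0.36121155 -0.03092754  0.31800516] [ 0.5  0.8 -4.8] [-0.41 -0.25  2.24  0.25  0.66 -2.04] 0.02757778483831605
0.13 (array([ 0.152, -0.04 ,  0.013]), array([-0.13,  0.02,  0.02]))
0.11 (array([ 0.652, -0.04 ,  0.013]), array([-0.13,  0.02,  0.02]))
0.1 (array([ 0.902, -0.039,  0.013]), array([-0.13,  0.02,  0.02]))
0.05 (array([ 2.152, -0.039,  0.013]), array([-0.13,  0.02,  0.02]))
0 (array([ 3.402, -0.039,  0.012]), array([-0.13,  0.02,  0.02]))
```

carry_out(deltas=[[[0.4,-0.04,0.01],[0,0,0],0.2],[[0.4,-0.04,0.01],[0,0,0],0.2]])

```text
time_s: 9.15
position: [0.3696, -0.0338, 0.3036]
ee_rot: [0.002, 1.053, -0.094]
ft_force: [0.6, 0.3, -2.9]
finger_gap: 0.0273
```

```bash
python3 d5.py; python3 - <<'E'
from d4 import *
st,c=shot('wrist','w5.npz'); cv2.imwrite('pics/w5.png',c['pixels'][:,:,::-1])
Rn=toR(st['ee_rot']); o=st['position']+Rn[:,0]*(.2243-.117); e=((o-B)@bz)
print('B px',proj(c,B,st),'tip',proj(c,o+Rn[:,0]*.094,st), 'e',e)
st,c=shot('scene','s5.npz'); crop(c['pixels'],205,130,120,130,4,'pics/s5.png')
for n,P in(('B',B),('tip',o+Rn[:,0]*.094),('shoulder',o)):print(n,(proj(c,P)-[205,130])*4)
st,c=shot('top','t5.npz'); crop(c['pixels'],210,120,120,130,4,'pics/t5.png')
for n,P in(('B',B),('tip',o+Rn[:,0]*.094),('shoulder',o)):print(n,(proj(c,P)-[210,120])*4)
E
```

```text
9.15 [ 0.36964221 -0.03379037  0.3036279 ] [ 0.6  0.3 -2.9] [-0.4  -0.2   2.25  0.27  0.61 -2.06] 0.027295450440488485
0.13 (array([-0.267,  0.011,  0.004]), array([-0.03, -0.31, -0.06]))
0.11 (array([0.232, 0.011, 0.007]), array([-0.03, -0.31, -0.06]))
0.1 (array([0.482, 0.011, 0.008]), array([-0.03, -0.31, -0.06]))
0.05 (array([1.732, 0.009, 0.015]), array([-0.03, -0.31, -0.06]))
0 (array([2.982, 0.008, 0.022]), array([-0.03, -0.31, -0.06]))
B px [[254.16341015 185.26392273]] tip [[253.98960015 190.08107624]] e 0.11929452141842317
B [[281.57943932 272.53256408]]
tip [[297.14395451 249.84212691]]
shoulder [[353.30159121 162.23903168]]
B [[214.00835911 382.09617766]]
tip [[212.66542734 403.06945233]]
shoulder [[206.27735107 482.82069963]]
```

View pics/w5.png

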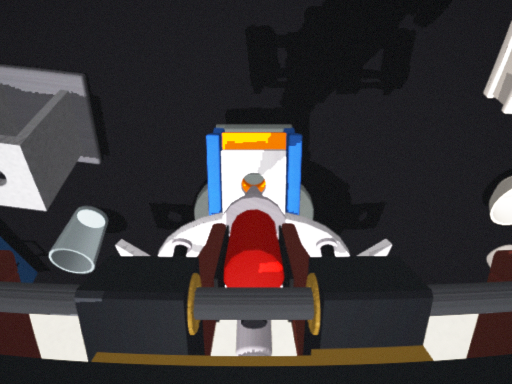

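View pics/s5.png

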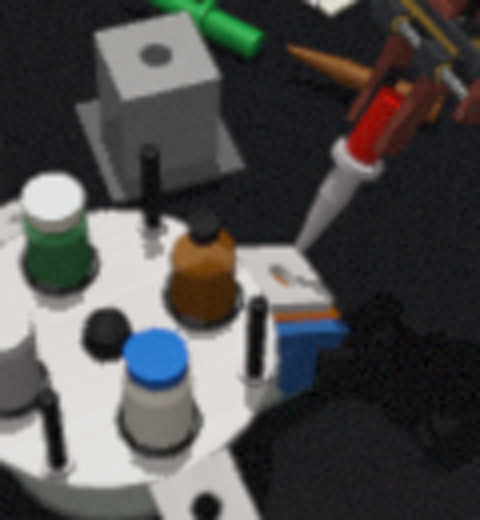

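View pics/t5.png

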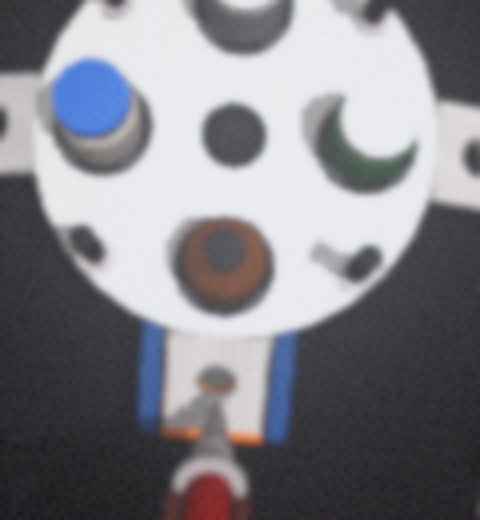

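Aligned: in the wrist view the tip at (254,190) points at the hole at (254,185). Starting the insertion.

carry_out(deltas=[[[0.3,0.01,0],[0,-0.3,0],0.2],[[0.7,0.01,0],[0,-0.3,0],0.2],[[1.1,0.01,0.01],[0,-0.3,0],0.2],[[1.5,0.01,0.01],[0,-0.3,0],0.2],[[1.7,0.01,0.01],[0,-0.3,0],0.2]])

```text
time_s: 9.93
position: [0.405, -0.0379, 0.2455]
ee_rot: [0.002, 1.046, -0.096]
ft_force: [-4.1, 0.5, -2.8]
finger_gap: 0.0273
```

```bash
python3 d5.py
```

```text
9.925 [ 0.40497642 -0.03785842  0.24548106] [-4.1  0.5 -2.8] [-0.36 -0.01  2.3   0.38  0.36 -2.16] 0.027315432644365274
0.13 (array([-1.971,  0.028, -0.036]), array([-0.11,  0.04, -0.02]))
0.11 (array([-1.471,  0.028, -0.037]), array([-0.11,  0.04, -0.02]))
0.1 (array([-1.221,  0.028, -0.037]), array([-0.11,  0.04, -0.02]))
0.05 (array([ 0.029,  0.027, -0.038]), array([-0.11,  0.04, -0.02]))
0 (array([ 1.279,  0.027, -0.039]), array([-0.11,  0.04, -0.02]))
```

carry_out(deltas=[[[0.2,0.02,-0.02],[0,0,0],0.2],[[0.4,0.02,-0.03],[0,0,0],0.2],[[0.6,0.02,-0.03],[0,0,0],0.2],[[0.75,0.02,-0.03],[0,0,0],0.2]])

```text
time_s: 10.42
position: [0.4194, -0.0383, 0.2193]
ee_rot: [0.001, 1.044, -0.097]
ft_force: [-3.7, 1.0, -3.7]
finger_gap: 0.0276
```

```bash
python3 d5.py
```

```text
10.425 [ 0.41941391 -0.03829488  0.21933712] [-3.7  1.  -3.7] [-0.35  0.08  2.32  0.5   0.26 -2.28] 0.02757938844546532
0.13 (array([-2.717e+00,  2.000e-03, -1.400e-02]), array([-0.07,  0.18,  0.02]))
0.11 (array([-2.217,  0.003, -0.016]), array([-0.07,  0.18,  0.02]))
0.1 (array([-1.967,  0.003, -0.017]), array([-0.07,  0.18,  0.02]))
0.05 (array([-0.717,  0.003, -0.021]), array([-0.07,  0.18,  0.02]))
0 (array([ 0.533,  0.004, -0.025]), array([-0.07,  0.18,  0.02]))
```

carry_out(deltas=[[[0.12,0,0.0],[0,1,0],0.2],[[0.24,0,0.02],[0,2,0],0.2],[[0.36,0,0.05],[0,3,0],0.2],[[0.46,0,0.06],[0,3,0],0.2]])

```text
time_s: 10.92
position: [0.4324, -0.0399, 0.2057]
ee_rot: [-0.001, 1.093, -0.099]
ft_force: [-1.2, 1.5, -4.0]
finger_gap: 0.0277
```

```bash
python3 d5.py
```

```text
10.925 [ 0.43235322 -0.03989731  0.20573768] [-1.2  1.5 -4. ] [-0.32  0.14  2.28  0.38  0.28 -2.14] 0.02768291192507999
0.13 (array([-3.165,  0.008, -0.28 ]), array([-0.04, -2.62,  0.06]))
0.11 (array([-2.666,  0.009, -0.257]), array([-0.04, -2.62,  0.06]))
0.1 (array([-2.416,  0.009, -0.246]), array([-0.04, -2.62,  0.06]))
0.05 (array([-1.167,  0.011, -0.189]), array([-0.04, -2.62,  0.06]))
0 (array([ 0.082,  0.012, -0.131]), array([-0.04, -2.62,  0.06]))
```

carry_out(deltas=[[[0.05,0,-0.04],[0,-0.8,0],0.2],[[0.1,0,-0.08],[0,-1.5,0],0.2],[[0.13,0,-0.08],[0,-1.5,0],0.2],[[0.13,0,-0.08],[0,-1.5,0],0.2]])

```text
time_s: 11.42
position: [0.4306, -0.0397, 0.2005]
ee_rot: [-0.003, 1.065, -0.101]
ft_force: [-17.5, 3.7, 24.1]
finger_gap: 0.0277
```

```bash
python3 d5.py; python3 - <<'E'
from d4 import *
st,c=shot('wrist','w6.npz'); cv2.imwrite('pics/w6.png',c['pixels'][:,:,::-1])
st,c=shot('scene','s6.npz'); crop(c['pixels'],225,150,100,90,7,'pics/s6.png')
E
```

```text
11.425 [ 0.43056622 -0.03971548  0.20053147] [-17.5   3.7  24.1] [-0.33  0.15  2.31  0.53  0.22 -2.29] 0.027741266518819013
0.13 (array([-3.264,  0.005, -0.09 ]), array([-0.06, -1.03,  0.12]))
0.11 (array([-2.764,  0.006, -0.081]), array([-0.06, -1.03,  0.12]))
0.1 (array([-2.514,  0.007, -0.076]), array([-0.06, -1.03,  0.12]))
0.05 (array([-1.264,  0.009, -0.054]), array([-0.06, -1.03,  0.12]))
0 (array([-0.014,  0.012, -0.031]), array([-0.06, -1.03,  0.12]))
```

View pics/w6.png

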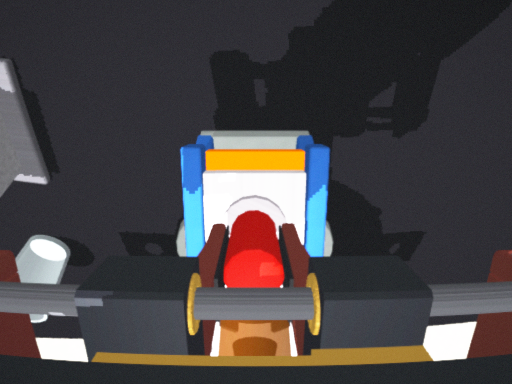

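View pics/s6.png

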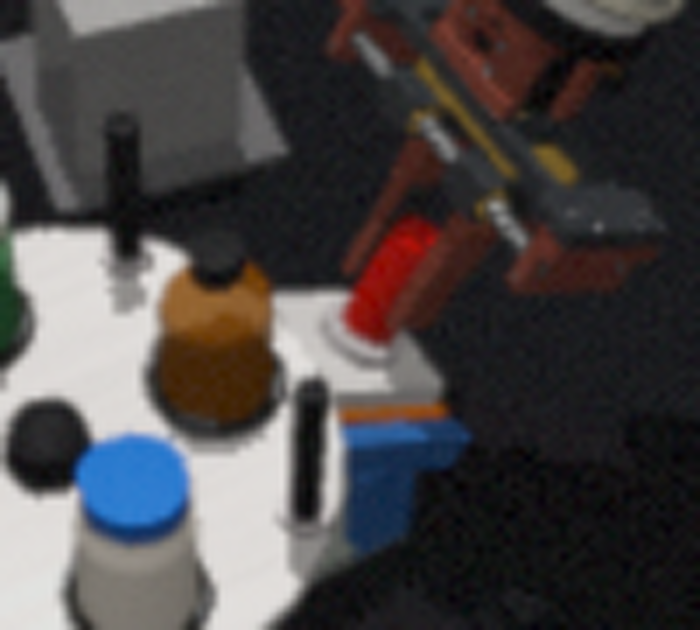

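Depth is about 0, the axial force has jumped to about 30 N, and the shoulder is on the lug, so it's seated. I'll ease off and let go.

carry_out(deltas=[[[-0.03,0,0],[0,0,0],0.2],[[-0.04,0,0],[0,0,0],0.45],[[-0.04,0,0],[0,0,0],0.6],[[-0.04,0,0],[0,0,0],0.7],[[-0.04,0,0],[0,0,0],0.7]])

```text
time_s: 12.15
position: [0.4296, -0.0395, 0.2004]
ee_rot: [-0.0, 1.07, -0.098]
ft_force: [-0.2, -0.5, -0.4]
finger_gap: 0.0613
```

carry_out(deltas=[[[-0.5,0,0],[0,0,0],0.7],[[-1.2,0,0],[0,0,0],0.7],[[-2,0,0],[0,0,0],0.7],[[-2.7,0,0],[0,0,0],0.7],[[-3.4,0,0],[0,0,0],0.7]])

```text
time_s: 12.78
position: [0.3637, -0.0329, 0.3205]
ee_rot: [-0.0, 1.07, -0.098]
ft_force: [0.5, -0.0, 0.1]
finger_gap: 0.0614
```

```bash
python3 d5.py; python3 - <<'E'
from d4 import *
st,c=shot('wrist','w7.npz'); cv2.imwrite('pics/w7.png',c['pixels'][:,:,::-1])
print('handle top w',proj(c,B+.066*bz,st))
st,c=shot('scene','s7.npz'); crop(c['pixels'],225,150,100,90,7,'pics/s7.png')
print((proj(c,[B+.066*bz,B+.008*bz])-[225,150])*7)
st,c=shot('top','t7.npz'); crop(c['pixels'],210,120,120,130,4,'pics/t7.png')
print((proj(c,[B+.066*bz,B+.008*bz])-[210,120])*4)
E
```

```text
12.775 [ 0.36369755 -0.03285231  0.32046402] [ 0.5 -0.   0.1] [-0.4  -0.24  2.22  0.23  0.69 -2.02] 0.061393665610989495
0.13 (array([ 0.174,  0.002, -0.071]), array([-0.06, -1.29,  0.04]))
0.11 (array([ 0.674,  0.003, -0.06 ]), array([-0.06, -1.29,  0.04]))
0.1 (array([ 0.924,  0.003, -0.054]), array([-0.06, -1.29,  0.04]))
0.05 (array([ 2.173,  0.004, -0.026]), array([-0.06, -1.29,  0.04]))
0 (array([3.423e+00, 5.000e-03, 2.000e-03]), array([-0.06, -1.29,  0.04]))
handle top w [[254.27096294 197.85200433]]
[[420.2751232  232.69158955]
 [360.76060443 324.58898109]]
[[209.70560284 434.11757653]
 [213.51605119 388.04651528]]
```

View pics/w7.png

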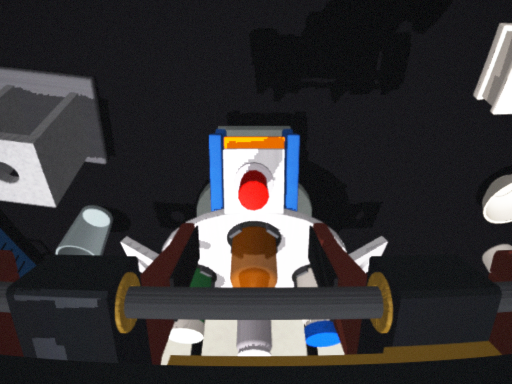

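View pics/s7.png

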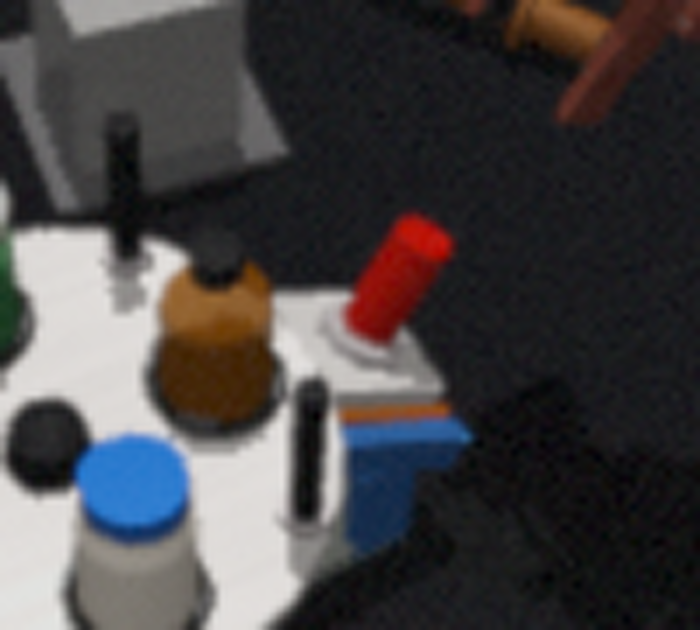

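View pics/t7.png

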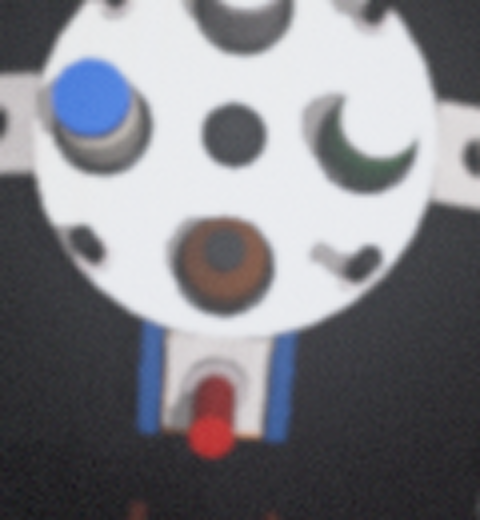

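```bash
python3 - <<'E'
from d4 import *
bx=np.cross(by,bz)
def ov(f,x,y,w,h,k,name):
    c=load(f); st={'position':c['st_p'],'ee_rot':c['st_r']}
    im=cv2.resize(c['pixels'][y:y+h,x:x+w,::-1],None,fx=k,fy=k,interpolation=cv2.INTER_CUBIC).copy()
    t=np.linspace(0,2*np.pi,60)[:,None]
    for z,r,col in((.066,.014,(255,255,0)),(.008,.021,(0,255,0)),(0,.021,(255,0,255))):
        P=B+z*bz+r*(np.cos(t)*bx+np.sin(t)*by); p=((proj(c,P,st)+.5-[x,y])*k).astype(int)
        cv2.polylines(im,[p[:,None]],True,col,1)
    lug=[B+a*bx+b*by for a,b in((-.03,-.032),(-.03,.032))]
    cv2.imwrite(name,im)
ov('w7.npz',200,110,110,110,5,'pics/w7o.png'); ov('s7.npz',255,165,50,50,10,'pics/s7o.png')
E
```

```text
(no output)
```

View pics/w7o.png

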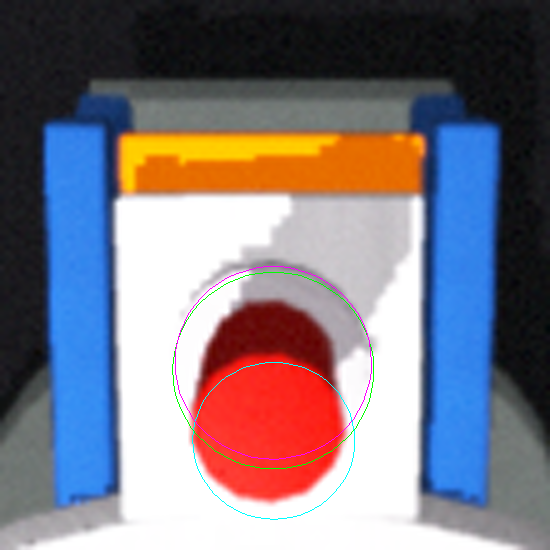

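View pics/s7o.png

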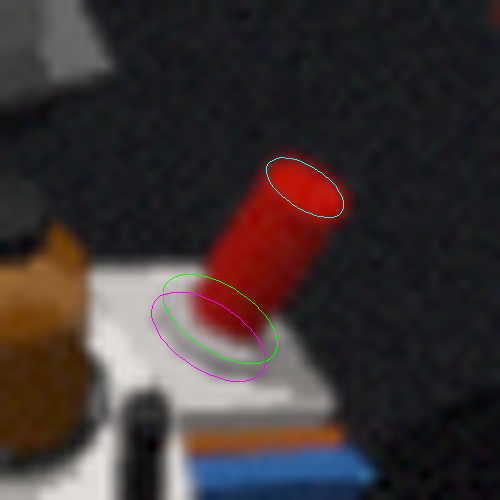

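The wrist overlay looks uniformly off in scale, probably because the arm was still moving. I'll retake it with the arm still.

carry_out(deltas=[[[-0.3,0,0],[0,0,0],0.7],[[-0.3,0,0],[0,0,0],0.7],[[-0.3,0,0],[0,0,0],0.7],[[-0.3,0,0],[0,0,0],0.7]])

```text
time_s: 13.42
position: [0.3586, -0.0323, 0.3294]
ee_rot: [0.001, 1.071, -0.097]
ft_force: [0.3, 0.1, -0.1]
finger_gap: 0.0615
```

```bash
python3 - <<'E'
from d4 import *
bx=np.cross(by,bz)
st,c=shot('wrist','w8.npz'); print(st['position'],st['dq'].round(3),status.state()['position'])
x,y,w,h,k=200,110,110,110,6
im=cv2.resize(c['pixels'][y:y+h,x:x+w,::-1],None,fx=k,fy=k,interpolation=cv2.INTER_CUBIC).copy()
t=np.linspace(0,2*np.pi,60)[:,None]
def pl(P,col): cv2.polylines(im,[((proj(c,P,st)+.5-[x,y])*k).astype(int)[:,None]],True,col,1)
for z,r,col in((.066,.014,(255,255,0)),(.008,.021,(0,255,0)),(0,.021,(255,0,255))): pl(B+z*bz+r*(np.cos(t)*bx+np.sin(t)*by),col)
pl(np.array([B-.02*bx-.032*by,B-.02*bx+.032*by]),(0,0,255))
cv2.imwrite('pics/w8o.png',im)
E
```

```text
[ 0.35856794 -0.03233231  0.32941724] [-0.002 -0.006 -0.004 -0.001  0.004  0.001] [ 0.35857338 -0.03233954  0.32958141]
```

View pics/w8o.png

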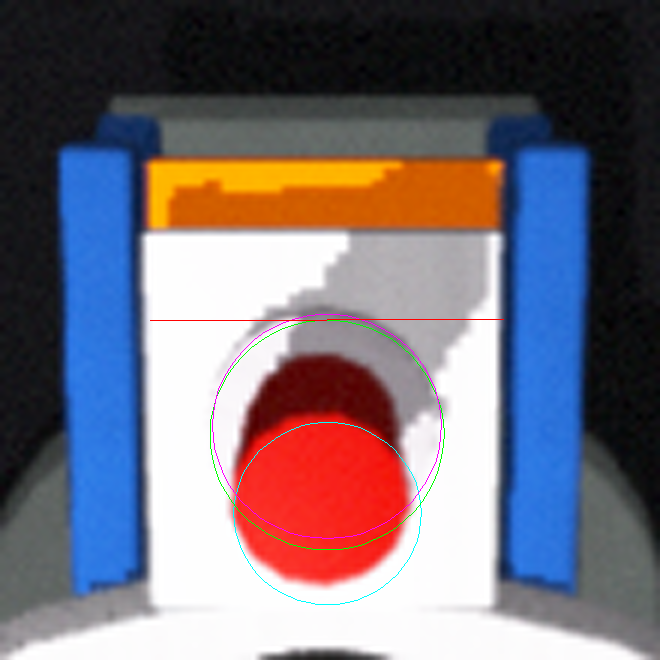

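```bash
python3 - <<'E'
from h import *
c=vision.camera('top'); cv2.imwrite('pics/t9.png',c['pixels'][:,:,::-1]); print(status.state()['ft_force'])
E
```

```text
[-0.50360485  0.94482108 -0.10633144]
```

View pics/t9.png

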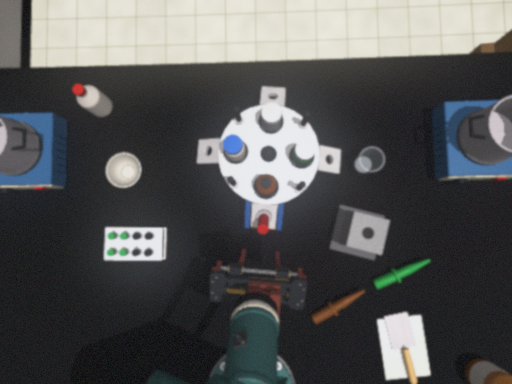

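The final top view shows the drift home at (263,225), amber at the loading point (266,186), all four vessels upright, and the beaker and dish where they were. The gripper is clear.

```bash
python3 -c "
from workcell import arm; print(arm.job_done())"
```

```text
the job is handed in; nothing more can be done
None
```

The job is handed in with the drift home through the lug and tongue and the amber bottle at the loading point. It gave no verdict back. About 13.5 s of the 64 s were used.

**What I did:** I gripped the black post near the loading point and turned the carousel about 52°. I then let go and took the red drift from its holder. I pushed it along the lock axis until it bottomed out at about 30 N, released it and backed the gripper off.

**Last checks:**
- **Carousel:** after the turn, the lugs measured 174.4–174.8° against a target of 174.5°. The amber bottle was about 1–2 mm from the loading point.
- **Drift:** at bottoming it was within about 0.5 mm of home along the axis, judged from the gripper's position. Overlays on the scene and wrist pictures agree with the home pose to about 1–2.5 mm, which is about the calibration error.
- **Surroundings:** all four vessels stand upright, the beaker and dish have not moved, and the gripper is clear with no contact force.

**What disagreed or was not checked:**
- **Handle size:** in the wrist picture the top of the red handle looked about 9% smaller than predicted, perhaps a chamfer. The scene view fitted.
- **Tongue:** I did not measure it directly. I take it to be in line because the 24 mm shank is seated in its 26 mm hole.
- **Look-alikes:** the brown and green ones stood upright at the start and were lying on the bench by about 5 s. I felt no contact and think they tipped over on their own, but I did not see it happen.

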